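# Flip the plywood bat on the turning rest

### The arm

A 6-joint arm with a two-finger parallel gripper is mounted at the origin on the work surface. World frame = base frame: x ahead of the robot, y to its left, z up, the work surface at z = 0. Lengths are in m, angles in rad, forces in N, time in s.
With the tool pointing down it reaches from about 0.3 to 0.95 m from the base axis. Payload 3.1 kg.
Tool frame: the origin (TCP) lies between the finger pads; the fingertips stand 8 mm ahead of it and the grasp point (between the pads) lies 11 mm behind it; z points along the fingers, y is the line along which they close (so a half turn about z gives the same grasp; the last joint's range is limited). The gripper opens to 85 mm and grips with 20 to 120 N. Pads are 22 mm wide; open, the fingers measure 114 mm over their backs; the gripper's body (76 mm by 85 mm) begins 54 mm behind the grasp point. The pads swing forward as they close: fully open they stand 13 mm farther back than shut.
Start: joints at [-0.07, 0.308, 1.634, -0, 1.2, -0.07], TCP at [0.625, -0, 0.239] pointing down, gripper open.
Joint ranges: [-3.06, 3.06], [-0.79, 1.96], [0.05, 2.63], [-1.19, 4.34], [0.05, 2.64], [-2.94, 2.94]. Speed limits (rad/s): [2.79, 2.79, 3.14, 3.14, 3.14, 3.14].

### API

Orientations are given as a 3x3 rotation matrix whose columns are the frame's x, y, z axes.
In Python, from plant import manip gives the robot as it stands.
- The arm moves only by the tool servo_tool, never from a script. Its argument "rows" is a list of rows, each a list of 3 entries, a list of its own where there are three numbers: the shift along the tool's x, y, z in m, then the turn, a rotation vector about the tool's x, y, z in rad, then the opening, from 0 (shut) to 1 (fully open). A call has 1 to 20 rows; each row shifts and turns the commanded pose from where the row before left it, along the tool's axes as they then stand; what a row does not reach is not made up. A row lasts 1/12 s, in which the tool goes at most 41.7 mm and 7.16 degrees, less where a joint would pass 70% of its speed; a pose out of reach is approached as far as the arm can. A call with a gripper value outside its range is refused whole. The fingers move at their own pace and stop on an object; "grip_force" is the grip in N (left out, the last holds). Time passes only in rows, so rows that do not move let the fingers close. It gives the time, the measured TCP pose, the force, the opening and the grip force at its end, in the units of the state.
- manip.get_obs(): the state, without advancing time (a new reading comes with each control period).
- manip.camera(name): name is "scene" or "side" or "wrist"; returns a dict with "color" (384x512x3 uint8, red, green, blue), "K" (3x3 intrinsics, pixels), "position" and "attitude" of the camera in the world. Camera axes: x right, y up, looking along -z (the intrinsics and any distortion apply to the point x, -y, -z); pixel columns grow to the right and rows downward; lengths in m; the calibration is good to about 2 mm. A picture is of the moment at which its call begins. There is no depth.
- manip.job_done(): hands the job in; it is judged then, once.
Trained networks look in the newest picture that a camera, given by its name, has taken for a name from the list of things; names that differ only in an ending like _2 or _b are one class to them, and where a whole thing is asked for, a point or a joint stands for the part that bears it (a point fixed in the world has none). Each returns a list of dicts, best first, with "score" (0 to 1); they miss things now and then, are a little off and sometimes report something else, mostly with a low value. They report only what shows in the picture. A call takes as long as a camera call. They do not tell look-alikes from the thing itself.
- manip.find_in(camera, label): "at" ([column, row] in pixels, amid what is visible of it).
The state is a dict: "t": time; "qpos": joint angles; "joint_vel": joint speeds; "effort": joint torques, N m; "eef_pos": TCP position; "tcp_rot": TCP orientation; "contact_force": force on the tool from outside, world axes, zero at the start; "torque": the same for the moment, N m; "width": opening from 0.0 (shut) to 1.0 (fully open); "grasp_force": force on a finger pad.
Only numpy, scipy, OpenCV 4.12 (cv2) and the standard library are available. Lean on these libraries where they do the work, as an engineer would, in place of code of your own. Each camera call takes 0.05 s, during which the arm holds its last target. There are 200 camera calls.

### The job

The small square plywood bat lies on the cork pad of the turning rest with its slip-ringed side up; turn it over so that it dries on the other side. Without pinching, forcing or lifting it, push it with the fingertips along the pad against the sloping stop until it tips up and leans on the stop with its lower edge in the groove, then reach behind its upper edge and push that back over, away from the stop, so that the bat comes to lie flat on the cork pad with its bare side up. Leave the mug, the jar and the stamp block where they are.

Things in the scene. Friction and masses are not known exactly. Their poses are not given: they have to be found in the camera images.
- rest: Turning rest fixed to the bench; place and yaw vary. Origin: centre of its underside on the bench top; +x runs level from the cork pad to the sloping stop, z up. Base board 315 x 180 mm, 6 mm thick. Cork pad: x -155 to +50 mm, y -86 to +86 mm, top at z 14 mm. Groove: x +50 to +64 mm, floor at z 6 mm, closed on one side by the 8 mm high end of the pad, on the other by the stop.
- stop_top (a point): Middle of the top edge of the stop's face; axes as the rest's; at x +119, z 59 mm of the rest. The stop is a wooden board 172 mm wide, 10 mm thick; its face rises at 44 degrees from the groove floor, leaning away from the pad. Nothing behind it stands higher.
- groove (a point): Middle of the groove's floor, between pad and stop. A bat with its foot in here leans by itself on the stop's top edge, 39 to 44 degrees to the level, its upper edge about 82 to 95 mm above the bench and 20 to 35 mm beyond the stop's top edge. Pushed back past upright, it tips over the end of the pad and falls flat on the pad by itself.
- bat: Loose square plywood bat, 120 x 120 x 10 mm, about 0.1 kg. Origin at its very centre, half-way through its thickness. z points out of the side with the pale ring of dried slip, up at the start; the other side is bare. x and y lie along its edges; at the start x points within 12 degrees of the stop's direction and it lies flat on the pad, front edge about 35 to 75 mm before the groove.
- mug: Loose white mug, 85 mm high, 74 mm across, beside the rest; origin: centre of its underside. Not to be disturbed.
- jar: Loose small closed glaze jar, 75 mm high, 56 mm across, beside the rest; origin: centre of its underside. Not to be disturbed.
- stamp: Loose wooden stamp block, 70 x 30 x 28 mm, beside the rest; origin: centre of its underside. Not to be disturbed.
Mind the look-alikes: they are no part of the job. There is more than one size of the bat; the job needs the largest.

How it is judged:
On the way:
1. the bat is tipped up against the sloping stop (30 to 75 degrees to the level), slip-marked side towards the pad, with its lower edge in the groove (angle between bat's own z axis and vertical between 0.52 and 1.31 rad and x of bat in the frame of rest between 0.07 and 0.118 m and z of bat in the frame of rest below 0.07 m and contact force between bat and rest above 0.1 N), for 0.2 s.
At the end, for the whole second after the job is handed in: The bat lies at rest, flat (within 6 degrees) on the cork pad with its bare side up, its centre over the pad (x -110 to +30 mm, y within 60 mm, 15 to 23 mm above the bench, in the rest's frame); mug, jar and stamp block have moved less than 20 mm (angle between bat's own z axis and vertical above 3.04 rad and z of bat in the frame of rest between 0.015 and 0.023 m and x of bat in the frame of rest between -0.11 and 0.03 m and y of bat in the frame of rest between -0.06 and 0.06 m and linear speed of bat below 0.02 m/s and distance of each of mug, jar, stamp from where it was at the start of the episode below 0.02 m); the robot touches nothing.
It fails at once if the bat is pinched or forced (the fingers bear on it with over 30 N in all) (contact force between the fingers and bat above 30 N).
It fails at once if the bat is lifted (its centre more than 90 mm above the bench) (height (world z) of bat above 0.09 m).
It fails at once if the bat is carried: held by the fingers with nothing else bearing it, clear above the pad (contact force between the fingers and bat above 0.5 N and contact force between bat and rest below 0.001 N and height (world z) of bat above 0.075 m).
It fails at once if mug, jar or stamp block is disturbed (moved 20 mm) (distance of any of mug, jar, stamp from where it was at the start of the episode above 0.02 m).
It also fails if it takes over 54 s, if anything falls off the work surface, if the arm or the gripper's body presses on something with over 40 N, if the wrist force passes 120 N, or if a joint passes its speed limit or range.

## Working session

There is one attempt and no reset: what is moved stays moved. The work goes in short steps, Python scripts to look and compute and a tool call to move; the robot and the scene stay as the last step left them, time stands still between calls to the robot, and variables do not carry over. Pictures are saved under pics/ and viewed, at most 10 in all, crops included, and the job is handed in when it is done.

Besides the shell and the picture viewer there is one more tool, called after "Call:" as name(argument=value, ...) on one line, values as JSON. servo_tool: Moves the arm, as the interface text tells. Its arguments: {"type":"object","properties":{"rows":{"type":"array","items":{"type":"array"}},"grip_force":{"type":"number"}},"required":["rows"]}

```bash
mkdir -p pics; cat > h.py <<'E'
import numpy as np, cv2
from plant import manip
def ray(c,px):
    K=np.array(c["K"]);d=np.linalg.inv(K)@[px[0],px[1],1.];d=np.array([d[0],-d[1],-d[2]])
    A=np.array(c["attitude"]); return np.array(c["position"]),A@d
def onz(c,px,z):
    p,d=ray(c,px); return p+d*(z-p[2])/d[2]
def proj(c,P):
    A=np.array(c["attitude"]);q=A.T@(np.array(P)-np.array(c["position"]));q=np.array([q[0],-q[1],-q[2]]);u=np.array(c["K"])@q;return u[:2]/u[2]
E
python3 - <<'E'
from h import *
ims=[]
for n in ["scene","side","wrist"]:
    c=manip.camera(n); print(n,c.keys() , np.round(c["position"],3),np.round(c["attitude"],3).tolist(),np.round(c["K"],1).tolist())
    np.save(f"{n}.npy",c,allow_pickle=True)
    im=c["color"][:,:,::-1].copy(); ims.append(im)
    for l in ["bat","rest","stop_top","groove","mug","jar","stamp"]:
        r=manip.find_in(n,l); print(l,[(np.round(x["at"]).tolist(),round(x["score"],2),np.round(onz(c,x["at"],.02),3)[:2].tolist()) for x in r[:4]])
cv2.imwrite("pics/a.png",cv2.resize(ims[0],(800,600)))
cv2.imwrite("pics/b.png",cv2.resize(np.hstack(ims[1:]),(800,300)))
E
```

```text
scene dict_keys(['color', 'K', 'position', 'attitude']) [0.972 0.51  0.591] [[-0.801, -0.384, 0.46], [0.599, -0.502, 0.624], [-0.009, 0.775, 0.632]] [[427.6, 0.0, 257.6], [0.0, 427.6, 189.5], [0.0, 0.0, 1.0]]
bat [([267.0, 209.0], 0.81, [0.577, 0.006]), ([137.0, 201.0], 0.62, [0.774, -0.175])]
rest [([307.0, 238.0], 0.61, [0.567, 0.115])]
stop_top [([308.0, 240.0], 0.58, [0.569, 0.12])]
groove [([310.0, 238.0], 0.66, [0.563, 0.118])]
mug [([258.0, 298.0], 0.9, [0.721, 0.168])]
jar [([171.0, 234.0], 0.68, [0.764, -0.047])]
stamp [([312.0, 173.0], 0.71, [0.425, -0.029])]
side dict_keys(['color', 'K', 'position', 'attitude']) [0.478 0.555 0.434] [[-0.984, 0.106, -0.146], [-0.18, -0.54, 0.822], [0.009, 0.835, 0.55]] [[398.8, 0.0, 258.4], [0.0, 398.8, 195.1], [0.0, 0.0, 1.0]]
bat [([277.0, 160.0], 0.89, [0.572, -0.211]), ([255.0, 221.0], 0.59, [0.579, 0.015])]
rest [([258.0, 272.0], 0.97, [0.552, 0.136])]
stop_top [([257.0, 272.0], 0.64, [0.553, 0.138])]
groove [([257.0, 272.0], 0.71, [0.553, 0.138])]
mug [([128.0, 264.0], 0.68, [0.746, 0.157])]
jar [([157.0, 186.0], 0.59, [0.787, -0.059])]
stamp [([345.0, 221.0], 0.85, [0.427, -0.012]), ([157.0, 185.0], 0.32, [0.789, -0.061])]
wrist dict_keys(['color', 'K', 'position', 'attitude']) [0.625 0.066 0.373] [[1.0, -0.0, 0.001], [0.0, 0.965, 0.263], [-0.001, -0.263, 0.965]] [[311.2, 0.0, 250.7], [0.0, 311.2, 195.0], [0.0, 0.0, 1.0]]
bat [([336.0, 310.0], 0.78, [0.736, -0.185]), ([208.0, 168.0], 0.71, [0.576, 0.002])]
rest [([188.0, 84.0], 0.67, [0.558, 0.094])]
stop_top [([188.0, 83.0], 0.87, [0.558, 0.095])]
groove [([187.0, 86.0], 0.82, [0.557, 0.092])]
mug [([346.0, 16.0], 0.63, [0.722, 0.159])]
jar [([386.0, 203.0], 0.95, [0.785, -0.039])]
stamp [([85.0, 194.0], 0.62, [0.43, -0.029])]
```

View pics/a.png

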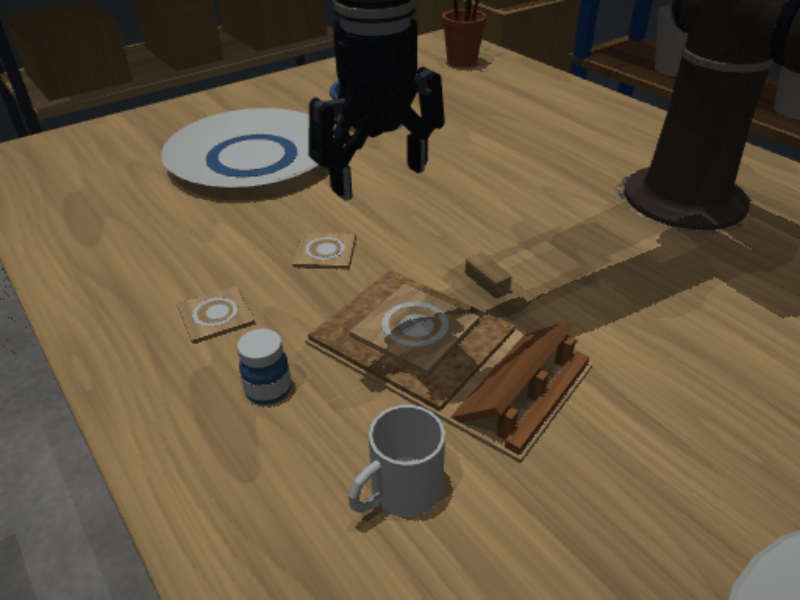

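View pics/b.png

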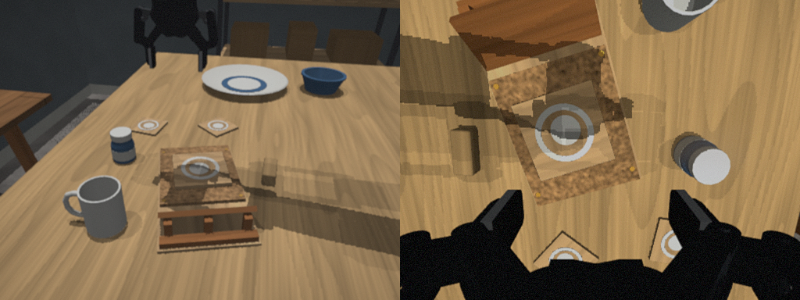

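```bash
python3 - <<'E'
from h import *
out=[]
for n in ["wrist","scene"]:
    c=np.load(n+".npy",allow_pickle=True).item()
    # ortho map: x 0.42..0.72, y -0.13..0.23, image col=(x-.42)*1300,row=(.24-y)*1500
    s=1300;W,H=390,494
    src=np.float32([[.42,.24],[.72,.24],[.72,-.14],[.42,-.14]])
    pi=np.float32([proj(c,[*p,.014]) for p in src]);po=np.float32([[0,0],[W,0],[W,H],[0,H]])
    im=cv2.warpPerspective(c["color"][:,:,::-1].copy(),cv2.getPerspectiveTransform(pi,po),(W,H),flags=cv2.INTER_CUBIC)
    out.append(cv2.convertScaleAbs(im,alpha=1.6,beta=10))
cv2.imwrite("pics/c.png",np.hstack(out))
E
```

```text
(no output)
```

View pics/c.png

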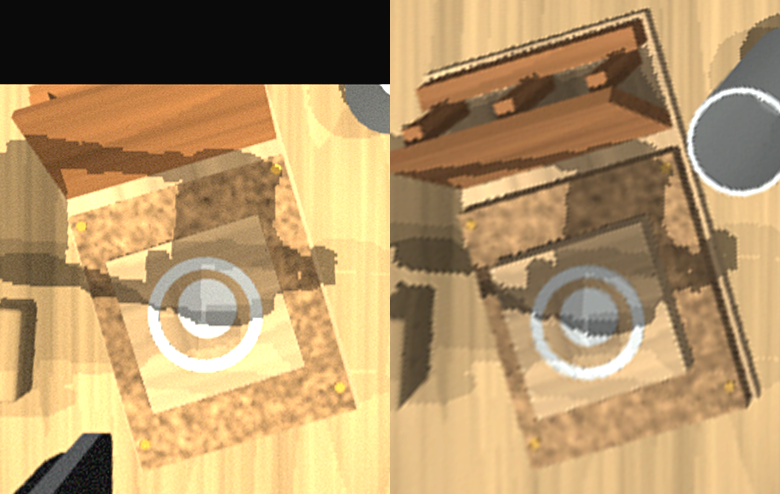

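The rectified view shows the rest yawed about 16° with the bat almost square to it. Pad corners in the wrist half are (68,217), (281,152), (355,408), (143,467). Bat corners are (108,262), (257,214), (303,366), (152,413). Next I'll work out the approach above the pad behind the bat.

```bash
cat >> h.py <<'E'
a=np.radians(16.5);ex=np.array([-np.sin(a),np.cos(a),0]);ey=np.array([-np.cos(a),-np.sin(a),0]);O=np.array([.5682,.0512,0])
Rr=np.c_[ex,ey,[0,0,1]]
def st(tx=None):
    o=manip.get_obs();p=np.array(o["eef_pos"]);R=np.array(o["tcp_rot"])
    print("t",round(o["t"],2),"rest-frame TCP",np.round(Rr.T@(p-O),4),"R in rest",np.round(Rr.T@R,3).tolist(),"F",np.round(o["contact_force"],2),"w",round(o["width"],2))
    if tx is not None: print("shift tool",np.round(R.T@(O+Rr@np.array(tx)-p),4))
E
python3 - <<'E'
from h import *
st([-.136,.004,.06])
from scipy.spatial.transform import Rotation as Q
R=np.array(manip.get_obs()["tcp_rot"]);print(R.round(3).tolist())
E
```

```text
t 1.2 rest-frame TCP [-0.0653 -0.0399  0.2393] R in rest [[0.959, -0.284, 0.0], [-0.284, -0.959, -0.0], [0.0, 0.0, -1.0]] F [-0.   -0.23 -0.03] w 1.0
shift tool [-0.0803 -0.022   0.1793]
[[0.0, 1.0, 0.0], [1.0, -0.0, 0.0], [0.0, 0.0, -1.0]]
```

Call:
servo_tool(rows=[[[0,0,0],[0,0,-0.096],0.6],[[0,0,0],[0,0,-0.096],0.6],[[0,0,0],[0,0,-0.096],0.6],[[-0.024,-0.015,0],[0,0,0],0.6],[[-0.024,-0.015,0],[0,0,0],0.6],[[-0.023,-0.014,0],[0,0,0],0.6],[[0,0,0.036],[0,0,0],0.6],[[0,0,0.036],[0,0,0],0.6],[[0,0,0.036],[0,0,0],0.6],[[0,0,0.036],[0,0,0],0.6],[[0,0,0.035],[0,0,0],0.6],[[0,0,0],[0,0,0],0.6],[[0,0,0],[0,0,0],0.6]])

```text
t: 2.28
eef_pos: [0.6007, -0.0801, 0.058]
tcp_rot: [[-0.284, 0.959, -0.006], [0.959, 0.284, 0.001], [0.003, -0.005, -1.0]]
contact_force: [0.6, 0.4, 0.3]
width: 0.601
grasp_force: 0.0
```

```bash
python3 - <<'E'
from h import *
st([-.136,.004,.028])
c=manip.camera("scene");s=manip.camera("side")
im=np.hstack([cv2.resize(c["color"][110:320,170:420],(400,336),interpolation=2),cv2.resize(s["color"][110:320,130:380],(400,336),interpolation=2)])
cv2.imwrite("pics/d.png",cv2.convertScaleAbs(im[:,:,::-1],alpha=1.6))
E
```

```text
t 2.28 rest-frame TCP [-0.1351  0.0062  0.058 ] R in rest [[1.0, -0.0, 0.003], [-0.0, -1.0, 0.005], [0.003, -0.005, -1.0]] F [0.63 0.4  0.29] w 0.6
shift tool [-0.001   0.0023  0.03  ]
```

View pics/d.png

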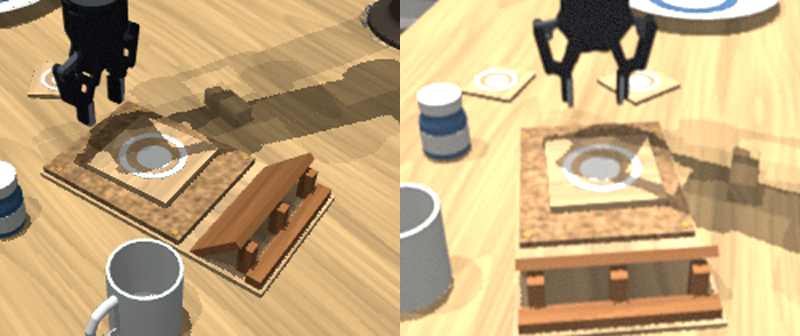

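Both fingertips hang above the rear strip of the pad, behind the bat and clear of it. I'll go down and feel for the cork.

Call:
servo_tool(rows=[[[0,0.002,0.014],[0,0,0],0.6],[[0,0,0.014],[0,0,0],0.6],[[0,0,0],[0,0,0],0.6],[[0,0,0.002],[0,0,0],0.6],[[0,0,0.002],[0,0,0],0.6],[[0,0,0],[0,0,0],0.6],[[0,0,0],[0,0,0],0.6]])

```text
t: 2.97
eef_pos: [0.605, -0.0801, 0.0284]
tcp_rot: [[-0.284, 0.959, 0.0], [0.959, 0.284, -0.0], [-0.0, 0.0, -1.0]]
contact_force: [-1.0, -0.2, 0.6]
width: 0.6
grasp_force: 0.0
```

Call:
servo_tool(rows=[[[0,0,0.002],[0,0,0],0.6],[[0,0,0.001],[0,0,0],0.6],[[0,0,0],[0,0,0],0.6],[[0,0,0],[0,0,0],0.6]])

```text
t: 3.3
eef_pos: [0.6049, -0.08, 0.0253]
tcp_rot: [[-0.284, 0.959, -0.0], [0.959, 0.284, 0.0], [0.0, -0.0, -1.0]]
contact_force: [-0.1, 0.3, -0.3]
width: 0.599
grasp_force: 0.0
```

Call:
servo_tool(rows=[[[0,0,0.001],[0,0,0],0.6],[[0,0,0.001],[0,0,0],0.6],[[0,0,0],[0,0,0],0.6],[[0,0,0],[0,0,0],0.6]])

```text
t: 3.63
eef_pos: [0.6048, -0.08, 0.0232]
tcp_rot: [[-0.284, 0.959, -0.0], [0.959, 0.284, 0.0], [0.0, -0.0, -1.0]]
contact_force: [0.4, 0.5, -1.0]
width: 0.603
grasp_force: 0.0
```

Call:
servo_tool(rows=[[[0,0,0.001],[0,0,0],0.6],[[0,0,0.001],[0,0,0],0.6],[[0,0,0],[0,0,0],0.6],[[0,0,0],[0,0,0],0.6]])

```text
t: 3.97
eef_pos: [0.6048, -0.08, 0.0211]
tcp_rot: [[-0.284, 0.959, -0.0], [0.959, 0.284, 0.0], [0.0, -0.0, -1.0]]
contact_force: [0.0, -0.6, 1.0]
width: 0.596
grasp_force: 0.0
```

Call:
servo_tool(rows=[[[0,0,0.001],[0,0,0],0.6],[[0,0,0.001],[0,0,0],0.6],[[0,0,0],[0,0,0],0.6],[[0,0,0],[0,0,0],0.6]])

```text
t: 4.3
eef_pos: [0.6048, -0.08, 0.0191]
tcp_rot: [[-0.284, 0.959, -0.0], [0.959, 0.284, 0.0], [0.0, -0.0, -1.0]]
contact_force: [0.7, -0.5, -0.2]
width: 0.601
grasp_force: 0.0
```

Call:
servo_tool(rows=[[[0,0,0.001],[0,0,0],0.6],[[0,0,0.001],[0,0,0],0.6],[[0,0,0],[0,0,0],0.6],[[0,0,0],[0,0,0],0.6]])

```text
t: 4.63
eef_pos: [0.6051, -0.0801, 0.0188]
tcp_rot: [[-0.284, 0.959, -0.0], [0.959, 0.284, 0.0], [0.0, -0.0, -1.0]]
contact_force: [-3.4, 0.1, 8.2]
width: 0.601
grasp_force: 4.2
```

Contact with the cork at TCP z about 0.019. I'll raise 4 mm and push.

Call:
servo_tool(rows=[[[0,0,-0.004],[0,0,0],0.6],[[0.004,0,0],[0,0,0],0.6],[[0.004,0,0],[0,0,0],0.6],[[0.004,0,0],[0,0,0],0.6],[[0.004,0,0],[0,0,0],0.6],[[0.004,0,0],[0,0,0],0.6],[[0.004,0,0],[0,0,0],0.6],[[0.004,0,0],[0,0,0],0.6],[[0.004,0,0],[0,0,0],0.6],[[0.004,0,0],[0,0,0],0.6],[[0.004,0,0],[0,0,0],0.6],[[0.004,0,0],[0,0,0],0.6],[[0.004,0,0],[0,0,0],0.6],[[0.004,0,0],[0,0,0],0.6],[[0.004,0,0],[0,0,0],0.6],[[0.004,0,0],[0,0,0],0.6],[[0.004,0,0],[0,0,0],0.6],[[0.004,0,0],[0,0,0],0.6]])

```text
t: 6.13
eef_pos: [0.5855, -0.0145, 0.0213]
tcp_rot: [[-0.284, 0.959, -0.0], [0.959, 0.284, -0.0], [-0.0, -0.0, -1.0]]
contact_force: [-0.4, 0.4, -0.6]
width: 0.603
grasp_force: 0.2
```

```bash
python3 - <<'E'
from h import *
st([.036,.004,.0216])
c=manip.camera("scene");s=manip.camera("side")
im=np.hstack([cv2.resize(c["color"][110:320,170:420],(400,336),interpolation=2),cv2.resize(s["color"][110:320,130:380],(400,336),interpolation=2)])
cv2.imwrite("pics/e.png",cv2.convertScaleAbs(im[:,:,::-1],alpha=1.6))
E
```

```text
t 6.13 rest-frame TCP [-0.0679  0.0021  0.0213] R in rest [[1.0, 0.0, -0.0], [0.0, -1.0, 0.0], [-0.0, -0.0, -1.0]] F [-0.43  0.39 -0.59] w 0.6
shift tool [ 0.1039 -0.0019 -0.0003]
```

View pics/e.png

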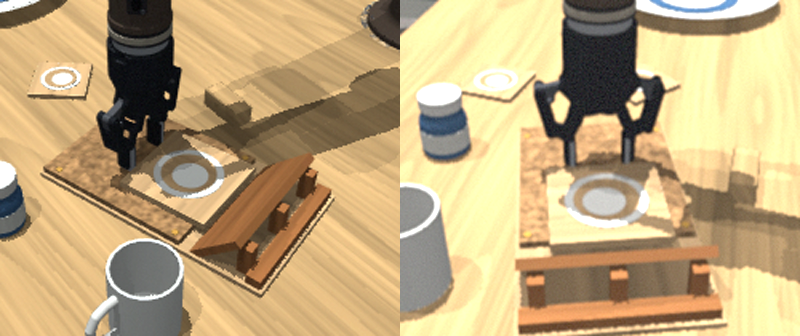

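The bat slides squarely ahead of both fingertips and its front edge is at the groove. Pushing on.

Call:
servo_tool(rows=[[[0.004,0,0],[0,0,0],0.6],[[0.004,0,0],[0,0,0],0.6],[[0.004,0,0],[0,0,0],0.6],[[0.004,0,0],[0,0,0],0.6],[[0.004,0,0],[0,0,0],0.6],[[0.004,0,0],[0,0,0],0.6],[[0.004,0,0],[0,0,0],0.6],[[0.004,0,0],[0,0,0],0.6],[[0.004,0,0],[0,0,0],0.6],[[0.004,0,0],[0,0,0],0.6]])

```text
t: 7.07
eef_pos: [0.5739, 0.024, 0.0212]
tcp_rot: [[-0.284, 0.959, -0.0], [0.959, 0.284, 0.0], [0.0, -0.0, -1.0]]
contact_force: [0.2, -0.4, 0.2]
width: 0.599
grasp_force: 0.6
```

Call:
servo_tool(rows=[[[0.004,0,0],[0,0,0],0.6],[[0.004,0,0],[0,0,0],0.6],[[0.004,0,0],[0,0,0],0.6],[[0.004,0,0],[0,0,0],0.6],[[0.004,0,0],[0,0,0],0.6],[[0.004,0,0],[0,0,0],0.6],[[0.004,0,0],[0,0,0],0.6],[[0.004,0,0],[0,0,0],0.6],[[0.004,0,0],[0,0,0],0.6],[[0.004,0,0],[0,0,0],0.6]])

```text
t: 7.9
eef_pos: [0.5628, 0.0623, 0.0213]
tcp_rot: [[-0.284, 0.959, 0.0], [0.959, 0.284, 0.0], [0.0, 0.0, -1.0]]
contact_force: [-0.7, -0.6, 0.0]
width: 0.597
grasp_force: 0.3
```

```bash
python3 - <<'E'
from h import *
st([.038,.004,.0216])
c=manip.camera("scene");s=manip.camera("side")
im=np.hstack([cv2.resize(c["color"][110:320,170:420],(400,336),interpolation=2),cv2.resize(s["color"][110:320,130:380],(400,336),interpolation=2)])
cv2.imwrite("pics/f.png",cv2.convertScaleAbs(im[:,:,::-1],alpha=1.6))
E
```

```text
t 7.9 rest-frame TCP [0.0122 0.002  0.0213] R in rest [[1.0, 0.0, 0.0], [0.0, -1.0, -0.0], [0.0, 0.0, -1.0]] F [-0.74 -0.63  0.03] w 0.6
shift tool [ 0.0258 -0.002  -0.0003]
```

View pics/f.png

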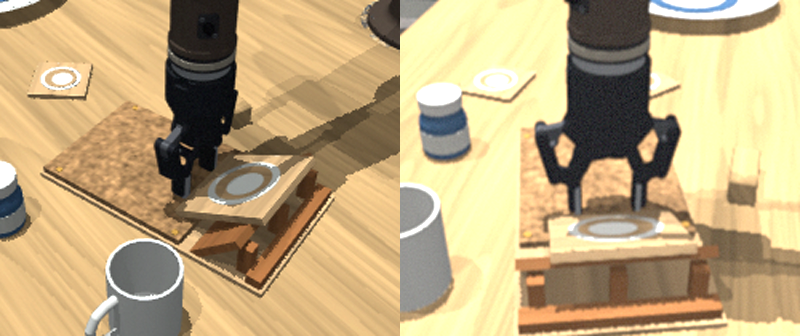

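The bat has climbed the stop and is tipping. About 30 mm more until its lower edge drops into the groove.

Call:
servo_tool(rows=[[[0.003,0,0],[0,0,0],0.6],[[0.003,0,0],[0,0,0],0.6],[[0.003,0,0],[0,0,0],0.6],[[0.003,0,0],[0,0,0],0.6],[[0.003,0,0],[0,0,0],0.6],[[0.003,0,0],[0,0,0],0.6],[[0.003,0,0],[0,0,0],0.6],[[0.003,0,0],[0,0,0],0.6],[[0.003,0,0],[0,0,0],0.6],[[0.003,0,0],[0,0,0],0.6],[[0,0,0],[0,0,0],0.6],[[0,0,0],[0,0,0],0.6]])

```text
t: 9.0
eef_pos: [0.5543, 0.0909, 0.0213]
tcp_rot: [[-0.284, 0.959, 0.0], [0.959, 0.284, 0.0], [0.0, 0.0, -1.0]]
contact_force: [0.8, -0.2, 0.0]
width: 0.599
grasp_force: 0.0
```

```bash
python3 - <<'E'
from h import *
st()
c=manip.camera("scene");s=manip.camera("side")
im=np.hstack([cv2.resize(c["color"][110:320,170:420],(400,336),interpolation=2),cv2.resize(s["color"][110:320,130:380],(400,336),interpolation=2)])
cv2.imwrite("pics/g.png",cv2.convertScaleAbs(im[:,:,::-1],alpha=1.6))
E
```

```text
t 9.0 rest-frame TCP [0.042  0.002  0.0213] R in rest [[1.0, 0.0, 0.0], [0.0, -1.0, -0.0], [0.0, 0.0, -1.0]] F [ 0.75 -0.23  0.01] w 0.6
```

View pics/g.png

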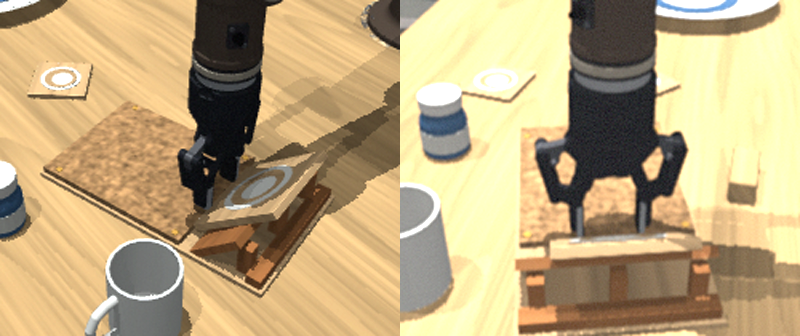

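It looks dropped in, with no finger load. I'll back off and rise clear, then check against the model pose.

Call:
servo_tool(rows=[[[-0.015,0,0],[0,0,0],0.6],[[-0.015,0,0],[0,0,0],0.6],[[0,0,-0.036],[0,0,0],0.6],[[0,0,-0.036],[0,0,0],0.6],[[0,0,-0.036],[0,0,0],0.6],[[0,0,-0.036],[0,0,0],0.6],[[0,0,0],[0,0,0],0.6]])

```text
t: 9.68
eef_pos: [0.5689, 0.0619, 0.1738]
tcp_rot: [[-0.284, 0.959, 0.016], [0.959, 0.284, 0.001], [-0.004, 0.015, -1.0]]
contact_force: [1.0, -0.2, 1.1]
width: 0.6
grasp_force: 0.0
```

```bash
python3 - <<'E'
from h import *
st()
ims=[]
th=np.radians(43)
u=np.array([np.cos(th),0,np.sin(th)]);n=np.array([-u[2],0,u[0]])
f=np.array([.063,.004,.006])
P=[O+Rr@(f+u*a+n*.01+np.array([0,b,0])) for a,b in [(0,-.06),(0,.06),(.12,.06),(.12,-.06)]]
print(np.round(P,3).tolist())
for nme,(y0,x0) in {"scene":(110,170),"side":(110,130)}.items():
    c=manip.camera(nme);im=cv2.resize(c["color"][y0:y0+210,x0:x0+250],(400,336),interpolation=2)
    im=cv2.convertScaleAbs(im[:,:,::-1],alpha=1.6)
    q=np.array([((proj(c,p)-[x0,y0])*1.6) for p in P]).astype(np.int32)
    cv2.polylines(im,[q],True,(0,255,0),1);ims.append(im)
cv2.imwrite("pics/i.png",np.hstack(ims))
E
```

```text
t 9.68 rest-frame TCP [ 0.01   -0.0037  0.1738] R in rest [[1.0, -0.0, -0.004], [-0.0, -1.0, -0.015], [-0.004, 0.015, -1.0]] F [ 1.05 -0.17  1.08] w 0.6
[[0.606, 0.121, 0.013], [0.491, 0.087, 0.013], [0.466, 0.171, 0.095], [0.581, 0.205, 0.095]]
```

View pics/i.png

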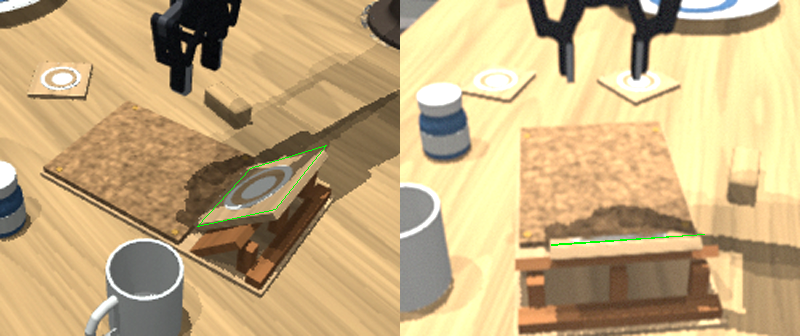

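The overlay matches: the bat leans at about 43° with its foot in the groove and its slip side towards the pad. Now over the top and down behind the upper edge.

Call:
servo_tool(rows=[[[0.034,0,0],[0,0,0],0.6],[[0.034,0,0],[0,0,0],0.6],[[0.034,0,0],[0,0,0],0.6],[[0.034,0,0],[0,0,0],0.6],[[0.034,0,0],[0,0,0],0.6],[[0,0,0],[0,0,0],0.6],[[0,0,0],[0,0,0],0.6],[[0,0,0.025],[0,0,0],0.6],[[0,0,0.025],[0,0,0],0.6],[[0,0,0.025],[0,0,0],0.6],[[0,0,0.023],[0,0,0],0.6],[[0,0,0],[0,0,0],0.6],[[0,0,0],[0,0,0],0.6]])

```text
t: 10.87
eef_pos: [0.5128, 0.2229, 0.065]
tcp_rot: [[-0.283, 0.959, -0.005], [0.959, 0.283, -0.002], [-0.001, -0.006, -1.0]]
contact_force: [0.1, -0.5, 0.1]
width: 0.599
grasp_force: 0.0
```

```bash
python3 - <<'E'
from h import *
st()
E
```

```text
t 10.87 rest-frame TCP [0.1804 0.0044 0.065 ] R in rest [[1.0, -0.001, -0.001], [-0.001, -1.0, 0.006], [-0.001, -0.006, -1.0]] F [ 0.08 -0.49  0.09] w 0.6
```

Call:
servo_tool(rows=[[[0,0,-0.008],[0,0,0],0.6],[[-0.006,0,0],[0,0,0],0.6],[[-0.006,0,0],[0,0,0],0.6],[[-0.006,0,0],[0,0,0],0.6],[[-0.004,0,-0.002],[0,0,0],0.6],[[-0.004,0,-0.002],[0,0,0],0.6],[[-0.004,0,-0.002],[0,0,0],0.6],[[-0.004,0,-0.002],[0,0,0],0.6],[[-0.004,0,-0.002],[0,0,0],0.6],[[-0.004,0,-0.002],[0,0,0],0.6],[[-0.004,0,-0.002],[0,0,0],0.6],[[-0.004,0,-0.002],[0,0,0],0.6],[[-0.004,0,-0.002],[0,0,0],0.6]])

```text
t: 11.95
eef_pos: [0.5298, 0.1723, 0.0932]
tcp_rot: [[-0.284, 0.959, -0.001], [0.959, 0.284, -0.0], [-0.0, -0.001, -1.0]]
contact_force: [-0.1, 1.4, 1.2]
width: 0.601
grasp_force: 0.3
```

```bash
python3 - <<'E'
from h import *
st()
c=manip.camera("scene");s=manip.camera("side")
im=np.hstack([cv2.resize(c["color"][110:320,170:420],(400,336),interpolation=2),cv2.resize(s["color"][110:320,130:380],(400,336),interpolation=2)])
cv2.imwrite("pics/j.png",cv2.convertScaleAbs(im[:,:,::-1],alpha=1.6))
E
```

```text
t 11.95 rest-frame TCP [0.127  0.0024 0.0932] R in rest [[1.0, -0.0, -0.0], [-0.0, -1.0, 0.001], [-0.0, -0.001, -1.0]] F [-0.07  1.42  1.15] w 0.6
```

View pics/j.png

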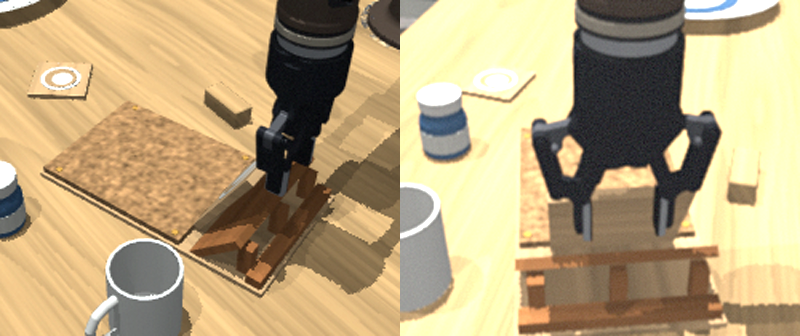

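The bat is rising behind the fingers; the side view shows its bare face at (610,230). I'll keep pushing past upright.

Call:
servo_tool(rows=[[[-0.004,0,-0.0015],[0,0,0],0.6],[[-0.004,0,-0.0015],[0,0,0],0.6],[[-0.004,0,-0.0015],[0,0,0],0.6],[[-0.004,0,-0.0015],[0,0,0],0.6],[[-0.004,0,-0.0015],[0,0,0],0.6],[[-0.004,0,-0.0015],[0,0,0],0.6],[[-0.004,0,-0.001],[0,0,0],0.6],[[-0.004,0,0],[0,0,0],0.6],[[-0.004,0,0],[0,0,0],0.6],[[-0.004,0,0],[0,0,0],0.6],[[-0.004,0,0],[0,0,0],0.6],[[-0.004,0,0],[0,0,0],0.6],[[-0.004,0,0],[0,0,0],0.6],[[-0.004,0,0],[0,0,0],0.6],[[-0.004,0,0],[0,0,0],0.6],[[-0.004,0,0],[0,0,0],0.6],[[-0.004,0,0],[0,0,0],0.6]])

```text
t: 13.47
eef_pos: [0.5493, 0.1075, 0.1033]
tcp_rot: [[-0.284, 0.959, -0.0], [0.959, 0.284, -0.0], [-0.0, -0.0, -1.0]]
contact_force: [0.1, -0.0, 0.6]
width: 0.598
grasp_force: 0.0
```

Call:
servo_tool(rows=[[[-0.004,0,0],[0,0,0],0.6],[[-0.004,0,0],[0,0,0],0.6],[[-0.004,0,0],[0,0,0],0.6],[[-0.004,0,0],[0,0,0],0.6],[[-0.004,0,0],[0,0,0],0.6],[[0,0,0],[0,0,0],0.6],[[0,0,0],[0,0,0],0.6],[[0,0,0],[0,0,0],0.6],[[0.02,0,0],[0,0,0],0.6],[[0.02,0,0],[0,0,0],0.6],[[0,0,-0.03],[0,0,0],0.6],[[0,0,-0.03],[0,0,0],0.6],[[0,0,-0.03],[0,0,0],0.6],[[0,0,0],[0,0,0],0.6],[[0,0,0],[0,0,0],0.6]])

```text
t: 14.72
eef_pos: [0.5454, 0.1277, 0.196]
tcp_rot: [[-0.285, 0.959, 0.006], [0.959, 0.285, 0.001], [-0.001, 0.006, -1.0]]
contact_force: [-0.2, 0.5, 0.0]
width: 0.6
grasp_force: 0.0
```

```bash
python3 - <<'E'
from h import *
st()
c=manip.camera("scene");s=manip.camera("side")
im=np.hstack([cv2.resize(c["color"][110:320,170:420],(400,336),interpolation=2),cv2.resize(s["color"][110:320,130:380],(400,336),interpolation=2)])
cv2.imwrite("pics/k.png",cv2.convertScaleAbs(im[:,:,::-1],alpha=1.6))
E
```

```text
t 14.72 rest-frame TCP [7.98e-02 1.00e-04 1.96e-01] R in rest [[1.0, 0.001, -0.001], [0.001, -1.0, -0.006], [-0.001, 0.006, -1.0]] F [-0.15  0.5   0.03] w 0.6
```

View pics/k.png

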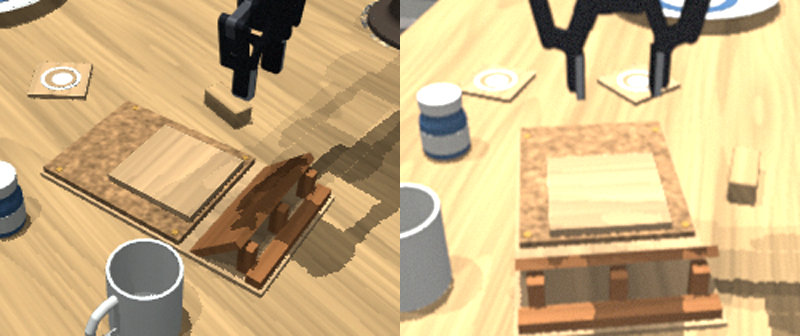

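The bat lies flat on the cork with its bare side up and its front edge at about the pad's end. The gripper is clear, and the mug, jar and stamp are where they were. Handing in.

```bash
python3 -c "
from plant import manip
print(manip.job_done())"
```

```text
the job is handed in; nothing more can be done
None
```

The bat is turned over: in the last picture it lies flat on the cork pad with its bare side up, the gripper is clear, and the mug, jar and stamp block have not visibly moved. I handed the job in at about 15 s; the hand-in gave no verdict.

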